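Clear an offcut into the push-latch well of a puppet-maker's bench box

ROBOT

A 6-joint arm with a two-finger parallel gripper is mounted at the origin on the work surface. World frame = base frame: x ahead of the robot, y to its left, z up, the work surface at z = 0. Lengths are in m, angles in rad, forces in N, time in s.
With the tool pointing down it reaches from about 0.225 to 0.875 m from the base axis. Payload 3.4 kg.
Tool frame: the origin (TCP) lies between the finger pads; the fingertips stand 19 mm ahead of it and the grasp point (between the pads) is the TCP; z points along the fingers, y is the line along which they close (so a half turn about z gives the same grasp; the last joint's range is limited). The gripper opens to 85 mm and grips with 20 to 120 N. Pads are 22 mm wide; open, the fingers measure 114 mm over their backs; the gripper's body (76 mm by 85 mm) begins 54 mm behind the grasp point. The pads swing forward as they close: fully open they stand 13 mm farther back than shut.
Start: joints at [1.15, 0.276, 1.505, -0, 1.361, -0.121], TCP at [0.17, 0.549, 0.25] pointing down, gripper open.
Joint ranges: [-2.89, 2.89], [-0.75, 2.08], [0.22, 2.7], [-1.18, 4.32], [0.11, 2.71], [-2.7, 2.7]. Speed limits (rad/s): [2.57, 2.57, 3.14, 3.14, 3.14, 3.14].

INTERFACE

Orientations are given as a unit quaternion [w, x, y, z].
In Python, from rig import get_state, imaging, ticket gives the robot as it stands. The module is installed in compiled form; this text tells all that it offers.
- The arm moves only by the shell command python3 -m inch 'ROWS' [FORCE]. ROWS is JSON, a list of rows, each an object with "claw": the opening, from -1 (shut) to 1 (fully open); "travel": the shift along the world's x, y, z in units of 200 mm (1.0 is 200 mm), a list of three; "turn": the turn about the world's z in units of 180 degrees (1.0 is 180 degrees). A call has 1 to 5 rows; each row is the pose to reach, as a shift and turn from the pose commanded when the call began, turning the shorter way round; what a row does not reach only later rows make up. A row lasts 1/10 s, in which the tool goes at most 50 mm and 8.59 degrees, less where a joint would pass 70% of its speed; a pose out of reach is approached as far as the arm can. A call with a number of a shift or a turn outside -1 to 1 is refused whole. A call with a gripper value outside its range is refused whole. The fingers move at their own pace and stop on an object; FORCE is the grip in N (left out, the last holds). Time passes only in rows, so rows that repeat a pose let the fingers close. It gives the time, the measured TCP pose, the force, the opening and the grip force at its end, in the units of the state.
- get_state(): the state, without advancing time (a new reading comes with each control period).
- imaging.get_image(name): name is "scene" or "top" or "wrist"; returns the picture (384x512x3 uint8, red, green, blue); there is no depth.
- imaging.camera_params(name): a dict with "camera_matrix" (3x3 intrinsics, pixels), "cam_to_world" (4x4, takes a point from camera to world coordinates); the wrist camera has in their place "T_tool_cam" (4x4, takes a point from camera to tool coordinates, whose origin is the TCP and whose axes are the flange's). Camera axes: x right, y down, z forward; pixel columns grow to the right and rows downward; lengths in m; the calibration is good to about 2 mm. A picture is of the moment at which its call begins: read the wrist's pose just before it. camera_params takes no time and is no camera call.
- ticket.sign_off(): hands the job in; it is judged then, once.
The state is a dict: "clock": time; "qpos": joint angles; "qd": joint speeds; "effort": joint torques, N m; "position": TCP position; "ee_rot": TCP orientation; "contact_force": force on the tool from outside, world axes, zero at the start; "moment": the same for the moment, N m; "width": finger opening in m; "gripper_force": force on a finger pad.
Only numpy, scipy, OpenCV 4.12 (cv2) and the standard library are available. Lean on these libraries where they do the work, as an engineer would, in place of code of your own. Each camera call takes 0.05 s, during which the arm holds its last target. There are 200 camera calls.

TASK

Press down the free edge of the closed push-latch cover in the bench box's deck and let go so that it pops up, then push the wooden offcut lying on the deck into the open well with your fingertips, without picking it up. Finally press the raised cover all the way down until its latch catches and it stays shut when you let go, with the offcut inside. Leave the glue bottle, the paint jar, the hammer and the puppet arm where they are.

Things in the scene. Friction and masses are not known exactly. Their poses are not given: they have to be found in the camera images.
- box: bench box: a fixed plywood block with a flat deck, 280 (x) x 340 (y) x 80 mm high, on the work surface; place and yaw vary. Origin on the work surface; the block reaches from x = -150 mm (near edge, robot side) to +130 mm and y = -170 to +170 mm in its own frame, z up.
- well (a point): centre of the mouth of the square well in the deck, at deck height, 35 mm along the box's +x from its origin. The mouth is 130 x 130 mm (box x -30 to +100, y -65 to +65 mm), the well 74 mm deep with upright walls, shut by the cover at the start. Axes as the box's.
- cover_hinge (a point): middle of the cover's hinge line, at deck height, on the well's far side (box x = +100 mm). The hinge runs along the box's own y. Fixed to the box, axes as the box's.
- cover_press (a point): small flush steel disc on the cover's top face: the place to press, on the centre line 105 mm from the hinge; it moves with the cover. The cover is a wooden panel 124 x 124 x 10 mm, free edge (robot side) 128 mm from the hinge. A damped spring always lifts it: 2 to 3 N at the disc hold it down; follow its top face or edge with the finger to swing it shut.
- cover (a joint): cover angle in rad: 0 latched, top flush with the deck; 1.15 fully popped up (free edge rising towards the hinge side); -0.09 pressed to its stop. Push-push latch: shut, pressing beyond -0.05 (5 mm at the disc) and letting go frees it and it rises by itself in about 1 s; raised, swinging it down beyond -0.05 and letting go leaves it shut. Pressing to the stop does no harm.
- offcut_center (a point): centre of the loose wooden offcut: a plain block 44 (own x) x 36 (own y) x 22 mm high (about 30 g) lying flat on the deck between the well and the near edge of the box, the centre 11 mm above the deck.
- glue: bystander: white glue bottle with a cap, 44 mm diameter, 120 mm tall, standing loose on the deck beside the well (left or right). Origin at the centre of its foot.
- jar: bystander: glass paint jar with a black lid, 50 mm diameter, 60 mm tall, standing loose on the deck on the well's other side. Origin at the centre of its foot.
- hammer: bystander: hammer lying on the work surface to the right of the box, handle along its own x.
- puppet_arm: bystander: jointed-looking wooden puppet arm, about 165 x 45 x 20 mm, lying on the work surface to the left of the box. Origin at its elbow, underside.
There are look-alikes about, which are no part of the job. Of the things that look like the part that bears offcut_center, the smallest one is meant.

How it is judged:
By the outcome, as a careful person would: the job done as asked, in the order asked, and still so for the second after the job is handed in, with the robot touching nothing.
It also fails if it takes over 64 s, if anything falls off the work surface, if the arm or the gripper's body presses on something with over 40 N, if the wrist force passes 120 N, or if a joint passes its speed limit or range.

## Working session

There is one attempt and no reset: what is moved stays moved. The work goes in short steps, Python scripts to look and compute and a shell command to move; the robot and the scene stay as the last step left them, time stands still between calls to the robot, and variables do not carry over. Pictures are saved under pics/ and viewed, at most 10 in all, crops included, and the job is handed in when it is done.

```bash
mkdir -p pics
cat > h.py <<'E'
import numpy as np, cv2
from rig import get_state, imaging
def P(n):
    d=imaging.camera_params(n); return np.array(d["camera_matrix"]),np.array(d["cam_to_world"])
def ray(n,u,v,z):
    K,T=P(n); d=T[:3,:3]@np.linalg.inv(K)@[u,v,1]; o=T[:3,3]; return (o+d*(z-o[2])/d[2]).round(4)
def proj(n,p):
    K,T=P(n); c=np.linalg.inv(T)@np.r_[p,1]; q=K@c[:3]; return (q[:2]/q[2]).round(1)
def snap(n,f=None):
    im=cv2.cvtColor(np.array(imaging.get_image(n)),cv2.COLOR_RGB2BGR)
    if f: cv2.imwrite("pics/"+f,im)
    return im
E
python3 - <<'E'
from h import *
a=snap("top","top0.png");b=snap("scene","scene0.png")
for n in("top","scene"):print(P(n)[1].round(3).tolist(),P(n)[0].round(0).tolist())
s=get_state();print(s["position"],s["ee_rot"],s["clock"],s["width"])
E
```

```text
[[-0.0, -0.999, 0.044, 0.412], [-1.0, 0.0, -0.002, 0.001], [0.002, -0.044, -0.999, 1.484], [0.0, 0.0, 0.0, 1.0]] [[445.0, 0.0, 250.0], [0.0, 445.0, 191.0], [0.0, 0.0, 1.0]]
[[0.273, 0.768, -0.58, 1.276], [0.962, -0.225, 0.155, -0.223], [-0.011, -0.6, -0.8, 1.161], [0.0, 0.0, 0.0, 1.0]] [[408.0, 0.0, 255.0], [0.0, 408.0, 196.0], [0.0, 0.0, 1.0]]
[0.16964522 0.54894579 0.24953966] [-2.21093147e-04  1.49359884e-01  9.88782568e-01 -7.81048909e-04] 0.1 0.0857544489626835
```

View pics/top0.png

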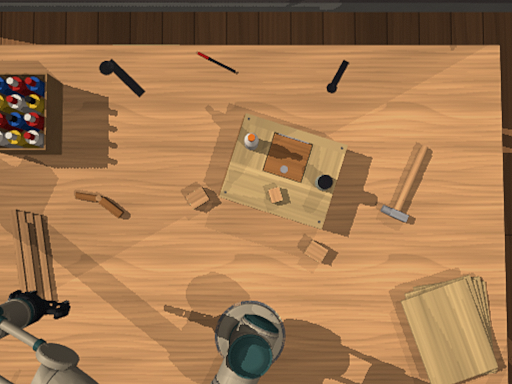

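View pics/scene0.png

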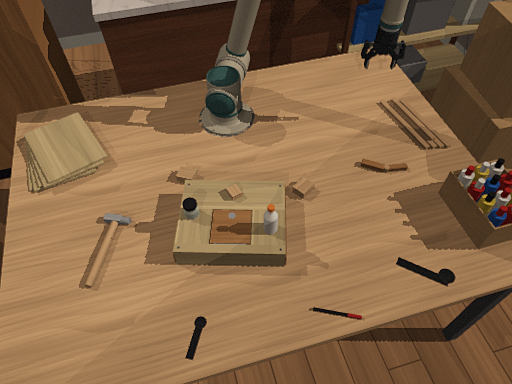

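The top view has three wooden blocks: one on the deck at (276,194) and two on the table at (197,197) and (318,249). The one on the deck looks smallest and is the only one lying between the well and the near edge. I'll confirm that in an enlarged crop. The disc is at (284,170), the glue at (251,139) and the jar at (325,182).

Run:
```python
from h import *
a=cv2.imread("pics/top0.png")
c=cv2.resize(a[105:270,175:375],None,fx=3.6,fy=3.6,interpolation=cv2.INTER_CUBIC);cv2.imwrite("pics/crop0.png",c)
```

```text
(no output)
```

View pics/crop0.png

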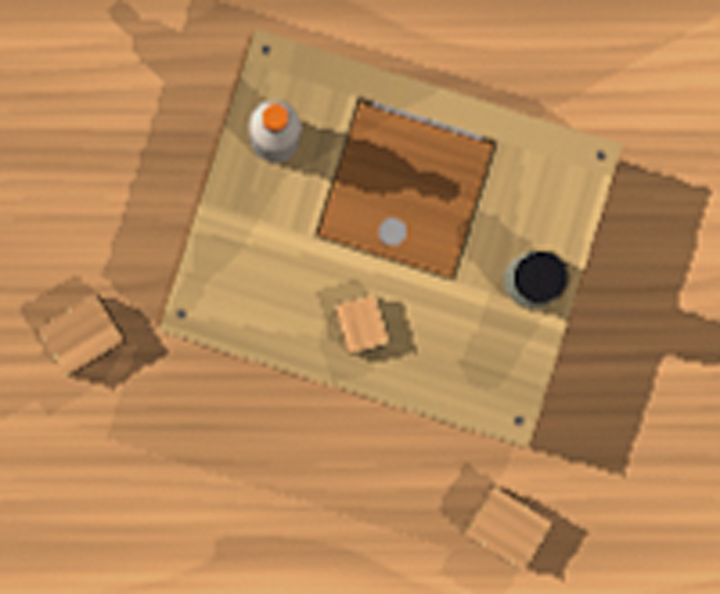

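The crop confirms it. The deck block at crop (362,324) has a top face of about 40 x 55 crop px. The blocks at (80,332) and (510,525) are bigger, about 65–75 px, and lie on the table. So the deck block is the offcut.

```bash
cat >> h.py <<'E'
def crop(x,y,z): return ray("top",(x+.5)/3.6-.5+175,(y+.5)/3.6-.5+105,z)
E
python3 - <<'E'
from h import *
C=np.array([crop(*p,.08) for p in [(253,30),(622,148),(530,447),(162,328)]])
print(C); far=(C[0]+C[1])/2; near=(C[2]+C[3])/2
ex=(far-near)/np.linalg.norm(far-near); ey=(C[0]-C[1])/np.linalg.norm(C[0]-C[1])
print("len",np.linalg.norm(far-near),np.linalg.norm(C[0]-C[1]),"yaw",np.degrees([np.arctan2(ex[1],ex[0]),np.arctan2(-ey[0],ey[1])]))
yaw=(np.arctan2(ex[1],ex[0])+np.arctan2(-ey[0],ey[1]))/2
ex=np.array([np.cos(yaw),np.sin(yaw),0]);ey=np.array([-ex[1],ex[0],0])
o=C.mean(0)+.01*ex; print("origin",o,"ex",ex)
L=lambda p:np.array([(p-o)@ex,(p-o)@ey]).round(4)
for n,p,z in[("disc",(393,232),.08),("lid",(541,277),.14),("cap",(275,117),.2)]+[("cov%d"%i,q,.08) for i,q in enumerate([(360,99),(496,142),(455,278),(317,236)])]+[("off%d"%i,q,.102) for i,q in enumerate([(335,298),(374,293),(389,347),(350,356)])]+[("offc",(362,324),.102)]:
  w=crop(*p,z);print(n,w,L(w))
print(proj("scene",o+[0,0,0]),proj("scene",crop(393,232,.08)))
E
```

```text
[[ 0.7228  0.0148  0.08  ]
 [ 0.6179 -0.3108  0.08  ]
 [ 0.3548 -0.2277  0.08  ]
 [ 0.459   0.0945  0.08  ]]
len 0.2757387577037366 0.3420809407143286 yaw [-17.16994792 -17.8576142 ]
origin [ 0.54816145 -0.11030935  0.08      ] ex [ 0.9536446  -0.30093518  0.        ]
disc [ 0.5435 -0.1085  0.08  ] [-0.005   0.0003]
lid [ 0.4999 -0.2282  0.14  ] [-0.0105 -0.1269]
cap [ 0.6254 -0.0041  0.2   ] [0.0417 0.1245]
cov0 [ 0.6614 -0.0797  0.08  ] [0.0988 0.0633]
cov1 [ 0.6232 -0.1996  0.08  ] [ 0.0984 -0.0626]
cov2 [ 0.503  -0.1628  0.08  ] [-0.0273 -0.0636]
cov3 [ 0.54   -0.0416  0.08  ] [-0.0285  0.0631]
off0 [ 0.4842 -0.0564  0.102 ] [-0.0772  0.0322]
off1 [ 0.4886 -0.0901  0.102 ] [-0.0629  0.0013]
off2 [ 0.4419 -0.1029  0.102 ] [-0.1036 -0.0249]
off3 [ 0.4341 -0.0692  0.102 ] [-0.1211  0.0049]
offc [ 0.4617 -0.0797  0.102 ] [-0.0917  0.0032]
[230.7 216.6] [230.9 215.3]
```

Box pose: origin about (0.548, -0.110), yaw about -17.5°. The dimensions match, and the gripper already sits square to the box. Now I'll go above the disc with the gripper shut.

```bash
python3 -m inch '[{"claw":-1,"travel":[0.55,-0.985,0],"turn":0},{"claw":-1,"travel":[0.55,-0.985,0],"turn":0},{"claw":-1,"travel":[0.55,-0.985,0],"turn":0},{"claw":-1,"travel":[0.55,-0.985,0],"turn":0},{"claw":-1,"travel":[0.55,-0.985,0],"turn":0}]' 40
python3 -m inch '[{"claw":-1,"travel":[0.55,-0.985,0],"turn":0},{"claw":-1,"travel":[0.55,-0.985,0],"turn":0},{"claw":-1,"travel":[0.55,-0.985,0],"turn":0},{"claw":-1,"travel":[0.55,-0.985,0],"turn":0},{"claw":-1,"travel":[0.55,-0.985,0],"turn":0}]'
python3 -m inch '[{"claw":-1,"travel":[0.55,-0.985,0],"turn":0},{"claw":-1,"travel":[0.55,-0.985,0],"turn":0},{"claw":-1,"travel":[0.55,-0.985,0],"turn":0},{"claw":-1,"travel":[0.55,-0.985,0],"turn":0},{"claw":-1,"travel":[0.55,-0.985,0],"turn":0}]'
```

```text
clock: 0.6
position: [0.2805, 0.3491, 0.25]
ee_rot: [0.0, 0.15, 0.989, -0.001]
contact_force: [0.2, 0.6, -0.4]
width: 0.012
gripper_force: 0.0
clock: 1.1
position: [0.391, 0.1523, 0.2502]
ee_rot: [0.0, 0.151, 0.989, -0.001]
contact_force: [-0.2, 0.5, 0.0]
width: -0.0
gripper_force: 0.0
clock: 1.6
position: [0.5014, -0.0453, 0.2499]
ee_rot: [0.0, 0.151, 0.989, -0.001]
contact_force: [-1.3, 1.2, -0.6]
width: -0.0001
gripper_force: 0.0
```

```bash
python3 -m inch '[{"claw":-1,"travel":[0.21,-0.315,0],"turn":0},{"claw":-1,"travel":[0.21,-0.315,-0.2],"turn":0},{"claw":-1,"travel":[0.21,-0.315,-0.4],"turn":0},{"claw":-1,"travel":[0.21,-0.315,-0.6],"turn":0},{"claw":-1,"travel":[0.21,-0.315,-0.63],"turn":0}]'
python3 -m inch '[{"claw":-1,"travel":[0,0,-0.04],"turn":0},{"claw":-1,"travel":[0,0,-0.08],"turn":0},{"claw":-1,"travel":[0,0,-0.11],"turn":0},{"claw":-1,"travel":[0,0,-0.12],"turn":0},{"claw":-1,"travel":[0,0,-0.12],"turn":0}]'
python3 -m inch '[{"claw":-1,"travel":[0,0,-0.015],"turn":0},{"claw":-1,"travel":[0,0,-0.03],"turn":0},{"claw":-1,"travel":[0,0,-0.045],"turn":0},{"claw":-1,"travel":[0,0,-0.05],"turn":0},{"claw":-1,"travel":[0,0,-0.05],"turn":0}]'
```

```text
clock: 2.1
position: [0.5379, -0.1037, 0.1194]
ee_rot: [-0.006, 0.15, 0.989, 0.001]
contact_force: [-1.9, 0.4, 1.5]
width: -0.0002
gripper_force: 0.0
clock: 2.6
position: [0.5422, -0.1046, 0.1009]
ee_rot: [0.001, 0.149, 0.989, -0.0]
contact_force: [-0.8, 0.9, 1.0]
width: 0.0002
gripper_force: 0.0
clock: 3.1
position: [0.5426, -0.1048, 0.0905]
ee_rot: [0.001, 0.149, 0.989, -0.0]
contact_force: [1.6, -0.2, 2.1]
width: 0.0001
gripper_force: 1.2
```

```bash
python3 -m inch '[{"claw":-1,"travel":[0,0,0.1],"turn":0},{"claw":-1,"travel":[-0.1,0.03,0.3],"turn":0},{"claw":-1,"travel":[-0.3,0.09,0.45],"turn":0},{"claw":-1,"travel":[-0.5,0.15,0.6],"turn":0},{"claw":-1,"travel":[-0.7,0.21,0.7],"turn":0}]'
python3 -m inch '[{"claw":-0.5,"travel":[-0.15,0.07,0],"turn":0},{"claw":-0.5,"travel":[-0.15,0.07,0],"turn":0},{"claw":-0.5,"travel":[-0.15,0.07,0],"turn":0},{"claw":-0.5,"travel":[-0.15,0.07,0],"turn":0},{"claw":-0.5,"travel":[-0.15,0.07,0],"turn":0}]'
python3 - <<'E'
from h import *
a=snap("top");cv2.imwrite("pics/crop1.png",cv2.resize(a[105:270,175:375],None,fx=3.6,fy=3.6,interpolation=cv2.INTER_CUBIC))
snap("scene","scene1.png")
E
```

```text
clock: 3.6
position: [0.4003, -0.0623, 0.2313]
ee_rot: [-0.0, 0.149, 0.989, -0.0]
contact_force: [0.2, -0.5, 1.3]
width: 0.0
gripper_force: 0.0
clock: 4.1
position: [0.3727, -0.049, 0.2299]
ee_rot: [-0.0, 0.149, 0.989, 0.0]
contact_force: [0.2, -0.3, 0.3]
width: 0.0213
gripper_force: 0.0
```

View pics/scene1.png

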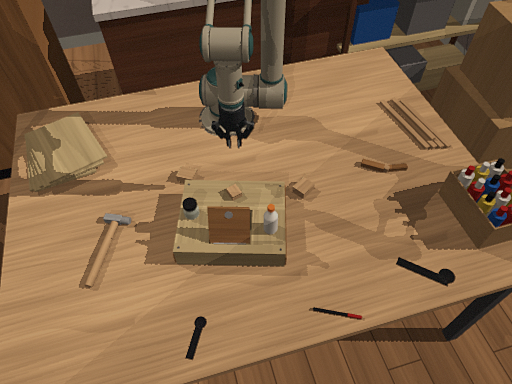

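The cover is up, with the raised panel around (230,225), and the offcut is untouched at (232,190). Next I'll lower the fingers, about 20 mm apart, in front of the near edge and push along the box's +x.

```bash
python3 -m inch '[{"claw":-0.5,"travel":[0,-0.013,-0.2],"turn":0},{"claw":-0.5,"travel":[0,-0.013,-0.4],"turn":0},{"claw":-0.5,"travel":[0,-0.013,-0.55],"turn":0},{"claw":-0.5,"travel":[0,-0.013,-0.63],"turn":0},{"claw":-0.5,"travel":[0,-0.013,-0.64],"turn":0}]'
python3 -m inch '[{"claw":-0.5,"travel":[0.06,-0.019,0],"turn":0},{"claw":-0.5,"travel":[0.12,-0.038,0],"turn":0},{"claw":-0.5,"travel":[0.18,-0.057,0],"turn":0},{"claw":-0.5,"travel":[0.23,-0.072,0],"turn":0},{"claw":-0.5,"travel":[0.28,-0.088,0],"turn":0}]'
python3 -m inch '[{"claw":-0.5,"travel":[0.05,-0.016,0],"turn":0},{"claw":-0.5,"travel":[0.1,-0.032,0],"turn":0},{"claw":-0.5,"travel":[0.15,-0.047,0],"turn":0},{"claw":-0.5,"travel":[0.2,-0.063,0],"turn":0},{"claw":-0.5,"travel":[0.2,-0.063,0],"turn":0}]'
python3 - <<'E'
from h import *
a=snap("scene");cv2.imwrite("pics/s2.png",cv2.resize(a[130:290,150:320],None,fx=3.5,fy=3.5,interpolation=cv2.INTER_CUBIC))
E
```

```text
clock: 4.7
position: [0.3705, -0.0509, 0.1002]
ee_rot: [-0.003, 0.149, 0.989, 0.001]
contact_force: [0.0, 0.6, 0.0]
width: 0.0213
gripper_force: 0.0
clock: 5.2
position: [0.4294, -0.0693, 0.1028]
ee_rot: [0.001, 0.149, 0.989, -0.0]
contact_force: [0.2, 0.1, -0.2]
width: 0.0213
gripper_force: 0.0
clock: 5.7
position: [0.4699, -0.0821, 0.1025]
ee_rot: [0.001, 0.149, 0.989, -0.0]
contact_force: [-0.2, -0.4, -1.2]
width: 0.0216
gripper_force: 0.0
```

View pics/s2.png

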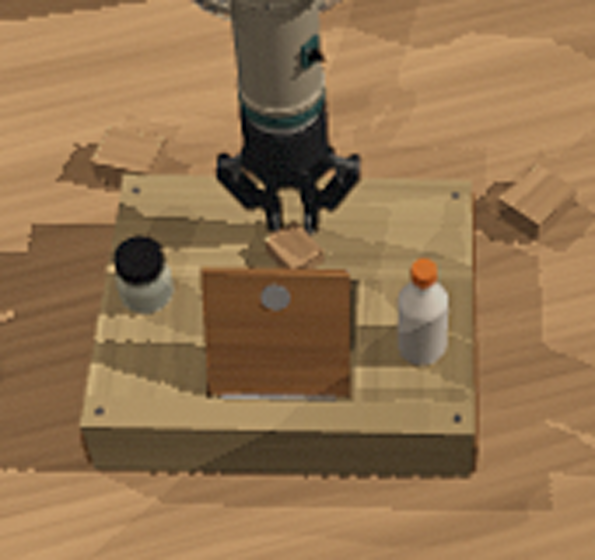

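The offcut, at crop (293,247), is cradled between the fingertips and moving straight towards the well mouth behind the raised cover. I'll keep pushing.

```bash
python3 -m inch '[{"claw":-0.5,"travel":[0.04,-0.013,0],"turn":0},{"claw":-0.5,"travel":[0.08,-0.025,0],"turn":0},{"claw":-0.5,"travel":[0.12,-0.038,0],"turn":0},{"claw":-0.5,"travel":[0.16,-0.05,0],"turn":0},{"claw":-0.5,"travel":[0.2,-0.063,0],"turn":0}]'
python3 -m inch '[{"claw":-0.5,"travel":[0.04,-0.013,0],"turn":0},{"claw":-0.5,"travel":[0.08,-0.025,0],"turn":0},{"claw":-0.5,"travel":[0.12,-0.038,0],"turn":0},{"claw":-0.5,"travel":[0.15,-0.047,0],"turn":0},{"claw":-0.5,"travel":[0.15,-0.047,0],"turn":0}]'
python3 -m inch '[{"claw":-0.5,"travel":[-0.1,0.031,0],"turn":0},{"claw":-0.5,"travel":[-0.25,0.08,0.1],"turn":0},{"claw":-0.5,"travel":[-0.4,0.12,0.3],"turn":0},{"claw":-1,"travel":[-0.6,0.18,0.4],"turn":0},{"claw":-1,"travel":[-0.7,0.22,0.6],"turn":0}]'
python3 - <<'E'
from h import *
a=snap("top")[105:270,175:375];b=snap("scene")[130:290,150:350]
cv2.imwrite("pics/s3.png",cv2.resize(np.hstack([a[:160],b]),None,fx=2,fy=2,interpolation=cv2.INTER_CUBIC))
E
```

```text
clock: 6.25
position: [0.5087, -0.0943, 0.1023]
ee_rot: [0.0, 0.149, 0.989, 0.0]
contact_force: [-0.2, 0.3, -0.1]
width: 0.0211
gripper_force: 0.0
clock: 6.75
position: [0.5389, -0.1038, 0.1023]
ee_rot: [0.0, 0.149, 0.989, -0.0]
contact_force: [-0.1, -0.7, -0.2]
width: 0.0216
gripper_force: 0.0
clock: 7.25
position: [0.392, -0.0576, 0.221]
ee_rot: [-0.004, 0.149, 0.989, 0.001]
contact_force: [0.6, -0.8, -0.4]
width: -0.0002
gripper_force: 0.0
```

View pics/s3.png

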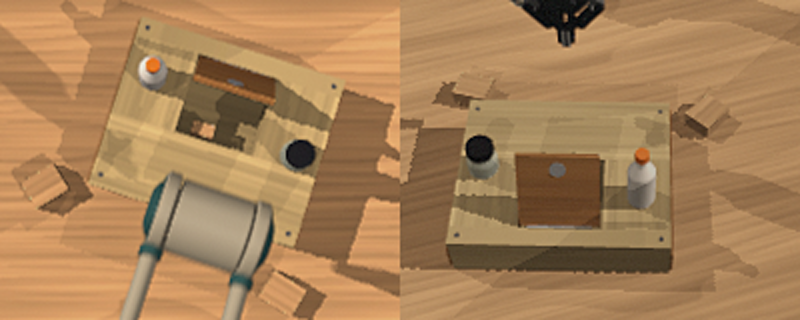

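The top view shows the offcut on the well floor at (205,130), with the bystanders unmoved. Next I'll go up and over, behind the raised cover.

```bash
python3 -m inch '[{"claw":-1,"travel":[0,0,0.25],"turn":0},{"claw":-1,"travel":[0,0,0.5],"turn":0},{"claw":-1,"travel":[0.2,-0.065,0.5],"turn":0},{"claw":-1,"travel":[0.4,-0.13,0.5],"turn":0},{"claw":-1,"travel":[0.48,-0.155,0.5],"turn":0}]'
python3 -m inch '[{"claw":-1,"travel":[0.22,-0.07,0],"turn":0},{"claw":-1,"travel":[0.44,-0.14,0],"turn":0},{"claw":-1,"travel":[0.66,-0.21,0],"turn":0},{"claw":-1,"travel":[0.74,-0.24,0],"turn":0},{"claw":-1,"travel":[0.74,-0.24,0],"turn":0}]'
python3 -m inch '[{"claw":-1,"travel":[0,0,-0.15],"turn":0},{"claw":-1,"travel":[0,0,-0.3],"turn":0},{"claw":-1,"travel":[0,0,-0.45],"turn":0},{"claw":-1,"travel":[0,0,-0.53],"turn":0},{"claw":-1,"travel":[0,0,-0.53],"turn":0}]'
python3 - <<'E'
from h import *
a=snap("top")[105:270,175:375];b=snap("scene")[130:290,150:350]
cv2.imwrite("pics/s4.png",cv2.resize(np.hstack([a[:160],b]),None,fx=2,fy=2,interpolation=cv2.INTER_CUBIC))
p=get_state()["position"]
o=np.array([.5482,-.1103,.099]);ex=np.array([.9537,-.301,0]);ey=np.array([.301,.9537,0])
d=p-o;x,y,h=d@ex,d@ey,d[2];print(x,y,h)
for th in (66,55,45,35,25,15,7,0,-5):
  t=np.radians(th);r=.114
  X=.1-r*np.cos(t)+.011 if th>20 else .1-r*np.cos(t)+.011; H=r*np.sin(t)
  w=o+X*ex+[0,0,H]; print(th,((w-p)/.2).round(3))
E
```

```text
clock: 7.85
position: [0.497, -0.0916, 0.322]
ee_rot: [0.001, 0.149, 0.989, -0.0]
contact_force: [0.1, 0.2, -0.3]
width: 0.0002
gripper_force: 0.0
clock: 8.35
position: [0.644, -0.1394, 0.3195]
ee_rot: [-0.001, 0.15, 0.989, 0.0]
contact_force: [-1.0, 1.0, 0.6]
width: -0.0001
gripper_force: 0.0
clock: 8.85
position: [0.6389, -0.1374, 0.2133]
ee_rot: [-0.004, 0.149, 0.989, 0.001]
contact_force: [-0.8, 0.1, -0.8]
width: 0.0
gripper_force: 0.0
0.09716114221283455 0.0014529939713191595 0.1178050679849488
66 [-0.157  0.042 -0.068]
55 [-0.248  0.071 -0.122]
45 [-0.321  0.094 -0.186]
35 [-0.381  0.113 -0.262]
25 [-0.429  0.128 -0.348]
15 [-0.461  0.138 -0.441]
7 [-0.476  0.143 -0.52 ]
0 [-0.48   0.144 -0.589]
-5 [-0.478  0.143 -0.639]
```

View pics/s4.png

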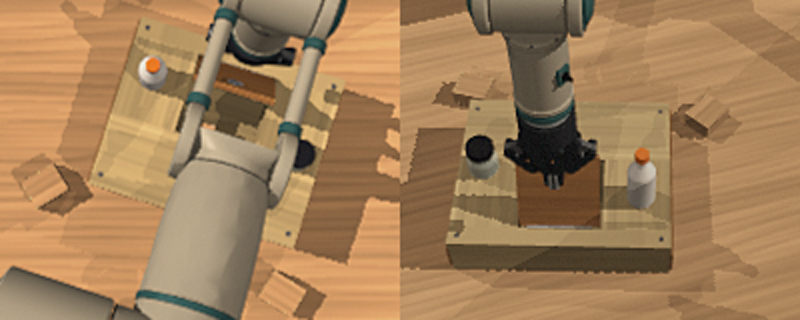

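The fingertips at crop (553,180) are on the far side of the cover, over its top face. Now I'll follow the arc down.

```bash
python3 -m inch '[{"claw":-1,"travel":[0,0,-0.06],"turn":0},{"claw":-1,"travel":[-0.08,0.021,-0.07],"turn":0},{"claw":-1,"travel":[-0.155,0.042,-0.07],"turn":0},{"claw":-1,"travel":[-0.205,0.057,-0.095],"turn":0},{"claw":-1,"travel":[-0.25,0.071,-0.122],"turn":0}]'
python3 -m inch '[{"claw":-1,"travel":[-0.037,0.012,-0.03],"turn":0},{"claw":-1,"travel":[-0.073,0.023,-0.064],"turn":0},{"claw":-1,"travel":[-0.105,0.032,-0.1],"turn":0},{"claw":-1,"travel":[-0.133,0.042,-0.14],"turn":0},{"claw":-1,"travel":[-0.133,0.042,-0.14],"turn":0}]'
python3 - <<'E'
from h import *
p=get_state()["position"]
o=np.array([.5482,-.1103,.099]);ex=np.array([.9537,-.301,0]);ey=np.array([.301,.9537,0])
d=p-o;print(d@ex,d@ey,d[2])
for th in (30,25,15,7,0,-5):
  t=np.radians(th);r=.114
  print(th,((o+(.111-r*np.cos(t))*ex+[0,0,r*np.sin(t)]-p)/.2).round(3))
a=snap("top")[105:270,175:375];b=snap("scene")[130:290,150:350]
cv2.imwrite("pics/s5.png",cv2.resize(np.hstack([a[:160],b]),None,fx=2,fy=2,interpolation=cv2.INTER_CUBIC))
E
```

```text
clock: 9.45
position: [0.5924, -0.1243, 0.1932]
ee_rot: [0.002, 0.149, 0.989, -0.0]
contact_force: [1.5, -0.7, 1.5]
width: -0.0003
gripper_force: 0.9
clock: 9.95
position: [0.5636, -0.1154, 0.1623]
ee_rot: [-0.002, 0.149, 0.989, 0.0]
contact_force: [-0.6, 0.8, 2.2]
width: 0.0002
gripper_force: 0.7
0.016232396624321757 -0.00017980522928378004 0.06333267467841763
30 [-0.019  0.007 -0.032]
25 [-0.04   0.014 -0.076]
15 [-0.073  0.024 -0.169]
7 [-0.087  0.029 -0.247]
0 [-0.091  0.03  -0.317]
-5 [-0.089  0.029 -0.366]
```

View pics/s5.png

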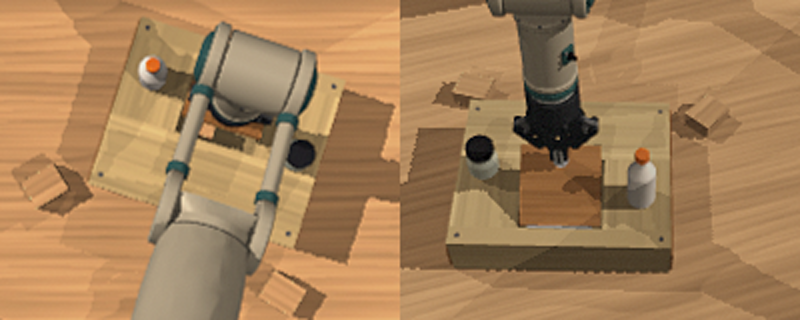

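The cover is half down with the fingertip on its top face at crop (558,155), still following. I'll press it home and release.

```bash
python3 -m inch '[{"claw":-1,"travel":[-0.02,0.007,-0.035],"turn":0},{"claw":-1,"travel":[-0.04,0.014,-0.078],"turn":0},{"claw":-1,"travel":[-0.058,0.019,-0.125],"turn":0},{"claw":-1,"travel":[-0.073,0.024,-0.17],"turn":0},{"claw":-1,"travel":[-0.083,0.027,-0.22],"turn":0}]'
python3 -m inch '[{"claw":-1,"travel":[-0.006,0.002,-0.04],"turn":0},{"claw":-1,"travel":[-0.006,0.002,-0.08],"turn":0},{"claw":-1,"travel":[-0.006,0.002,-0.115],"turn":0},{"claw":-1,"travel":[-0.006,0.002,-0.145],"turn":0},{"claw":-1,"travel":[-0.006,0.002,-0.15],"turn":0}]'
python3 -m inch '[{"claw":-1,"travel":[0,0,0],"turn":0},{"claw":-1,"travel":[0,0,0],"turn":0}]'
```

```text
clock: 10.55
position: [0.5482, -0.1104, 0.119]
ee_rot: [-0.0, 0.149, 0.989, -0.0]
contact_force: [1.2, -1.4, 2.0]
width: 0.0002
gripper_force: 1.2
clock: 11.05
position: [0.5469, -0.11, 0.0899]
ee_rot: [-0.001, 0.149, 0.989, 0.0]
contact_force: [-2.4, -0.8, 11.2]
width: 0.0
gripper_force: 5.8
clock: 11.25
position: [0.5469, -0.11, 0.0901]
ee_rot: [-0.001, 0.149, 0.989, -0.0]
contact_force: [-2.6, -0.9, 7.1]
width: 0.0
gripper_force: 3.9
```

The cover is at its stop, with 7–11 N on the tool. Releasing.

```bash
python3 -m inch '[{"claw":-1,"travel":[0,0,0.03],"turn":0},{"claw":-1,"travel":[0,0,0.08],"turn":0},{"claw":-1,"travel":[0,0,0.25],"turn":0},{"claw":-1,"travel":[0,0,0.5],"turn":0},{"claw":-1,"travel":[0,0,0.7],"turn":0}]'
python3 -m inch '[{"claw":-1,"travel":[-0.2,0.065,0],"turn":0},{"claw":-1,"travel":[-0.45,0.14,0],"turn":0},{"claw":-1,"travel":[-0.65,0.2,0],"turn":0},{"claw":-1,"travel":[-0.8,0.25,0],"turn":0},{"claw":-1,"travel":[-0.8,0.25,0],"turn":0}]'
python3 -m inch '[{"claw":-1,"travel":[0,0,0],"turn":0},{"claw":-1,"travel":[0,0,0],"turn":0},{"claw":-1,"travel":[0,0,0],"turn":0},{"claw":-1,"travel":[0,0,0],"turn":0},{"claw":-1,"travel":[0,0,0],"turn":0}]'
python3 - <<'E'
from h import *
a=snap("top")[105:270,175:375];b=snap("scene")[130:290,150:350]
cv2.imwrite("pics/s6.png",cv2.resize(np.hstack([a[:160],b]),None,fx=2,fy=2,interpolation=cv2.INTER_CUBIC))
E
```

```text
clock: 11.75
position: [0.5477, -0.1097, 0.2322]
ee_rot: [0.001, 0.149, 0.989, 0.0]
contact_force: [1.3, -0.4, -0.2]
width: -0.0003
gripper_force: 0.0
clock: 12.25
position: [0.3828, -0.058, 0.2299]
ee_rot: [-0.002, 0.149, 0.989, 0.001]
contact_force: [0.9, -0.9, -0.8]
width: 0.0001
gripper_force: 0.0
clock: 12.75
position: [0.388, -0.0602, 0.2297]
ee_rot: [-0.0, 0.149, 0.989, 0.0]
contact_force: [-0.5, -0.2, -0.8]
width: -0.0
gripper_force: 0.0
```

View pics/s6.png

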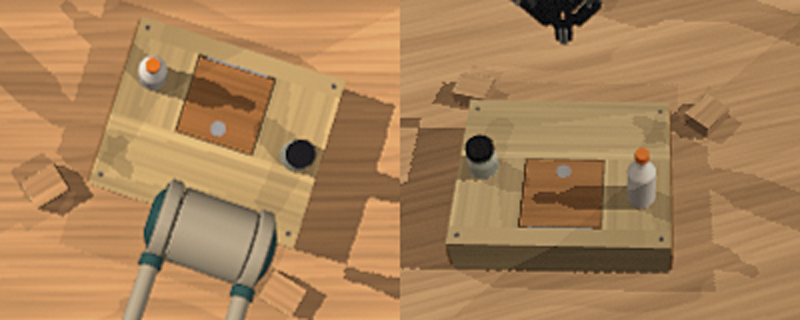

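The cover is flush and latched, with its disc at (218,128) where it was at the start. The offcut is inside, the glue and jar haven't moved, and the arm is clear.

```bash
python3 -c "
from rig import ticket
print(ticket.sign_off())"
```

```text
the job is handed in; nothing more can be done
None
```

The job is done and handed in at about 13 s of the 64 s allowed: the cover popped up, the offcut was pushed into the well, and the cover is latched shut over it. The final pictures show the glue and jar unmoved, and the arm never went near the hammer or puppet arm.

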